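# Seat the post foot on the two studs of the slotted base

### The job

Mount the aluminium post foot on the slotted base: get both its holes over the two studs (slide it lightly along the slot over their tops and feel for the spot where it drops), seat it fully home, flat on the base, and let go of it. The stud bar is clamped somewhere near the middle of the slot, not exactly there; keep the pressure light, as forcing it damages the studs, and leave everything else on the bench where it is.

Things in the scene. Friction and masses are not known exactly. Their poses are not given: they have to be found in the camera images.
- foot_mid (a point): Centre of the loose, plain aluminium post foot, half-way up on the post's axis, 33 mm above the underside. The square post (20 x 20 mm, sides along local x and y) stands up from the middle of a flat plate to 66 mm above the underside; take it by the post's flat sides. Local z is up, y runs along the plate. It starts lying flat on the bench, post up.
- base_top (a point): Middle of the base's top face, z up, slot along y. Two fixed upright 8 mm steel studs stand on the slot's centre line, 84 mm apart, 10 mm above the top face, their last 2 mm tapered to 4.8 mm. Their midpoint lies anywhere from -20 to +20 mm along y from this point: it is not measured. They do not shift under light pressure. Until it is home, over 80 N of the foot on studs or base is too much.
- petri_dish: Bystander: round petri dish, 90 mm across, 15 mm high; origin at the centre of its underside. Leave it alone.
- beaker: Bystander: small beaker about 57 mm across, 66 mm high; origin at the centre of its underside. Leave it alone.
- calculator: Bystander: pocket calculator 148 x 78 x 14 mm; origin at the centre of its underside. Leave it alone.
- eraser: Bystander: eraser 19 x 42 x 12 mm; origin at the centre of its underside. Leave it alone.
- foot: The same post foot, 0.25 to 0.5 kg; origin at the centre of its underside, same axes. Plate 60 (x) x 120 (y) x 6 mm; a 30 x 30 mm collar round the post reaches 11 mm above the underside. Two 11 mm through holes lie on the local y axis, 42 mm to either side of the post's axis. It may be fitted either way round.
- base: Grey T-slotted steel base fixed to the bench: block 90 (x) x 190 (y) x 40 mm high, with low bolted ears at both ends (236 mm over all, 17 mm high); origin at the centre of its underside, 40 mm below base_top, same axes. A 14 mm slot runs along y in its top; the bar in it that carries the studs stays 2 mm below the top face.

How it is judged (in metres and radians):
On the way:
1. the foot has been lifted and brought over the base, still above its seat (z of foot_mid in the frame of base_top above 0.0375 m and x of foot_mid in the frame of base_top between -0.03 and 0.03 m and y of foot_mid in the frame of base_top between -0.05 and 0.05 m), for 0.1 s.
At the end, for the whole second after the job is handed in: The foot is released and at rest, both studs through its holes: underside within 2 mm of the base top, tilt under 0.04 rad, post axis within 4 mm of the slot's centre line and 24 mm of the base's middle along it, plate along the slot within 0.08 rad (either way round) (z of foot_mid in the frame of base_top between 0.03 and 0.035 m and x of foot_mid in the frame of base_top between -0.004 and 0.004 m and y of foot_mid in the frame of base_top between -0.024 and 0.024 m and angle between the y axis of foot_mid and the y axis of base_top, either way round below 0.08 rad and angle between foot_mid's own z axis and vertical below 0.04 rad and linear speed of foot below 0.01 m/s); the robot touches nothing.
It fails at once if the foot, not yet home (more than 2 mm off the base), is pushed against the studs or base with more than 80 N (contact force between foot and base above 80 N and z of foot_mid in the frame of base_top above 0.035 m).
It fails at once if a bystander (petri dish, beaker, calculator or eraser) is moved by more than 20 mm (distance of any of petri_dish, beaker, calculator, eraser from where it was at the start of the episode above 0.02 m).
It also fails if it takes over 70 s, if anything falls off the work surface, if the arm or the gripper's body presses on something with over 40 N, if the wrist force passes 120 N, or if a joint passes its speed limit or range.

### The arm

A 6-joint arm with a two-finger parallel gripper is mounted at the origin on a cart in front of the work surface, level with it; the furniture and walls round the work are solid. World frame = base frame: x ahead of the robot, y to its left, z up, the work surface at z = 0. Lengths are in mm, angles in rad, forces in N, time in s.
With the tool pointing down it reaches from about 275 to 750 mm from the base axis. Payload 10.2 kg.
Tool frame: the origin (TCP) lies at the very end of the fingers, on their centre line; the grasp point (between the pads) lies 19 mm behind it; x points along the fingers, y is the direction in which the jaws open and shut, and the axes are right-handed (so a half turn about x gives the same grasp; the last joint's range is limited). The gripper opens to 85 mm and grips with 20 to 120 N. Pads are 22 mm wide; open, the fingers measure 114 mm over their backs; the gripper's body (76 mm by 85 mm) begins 54 mm behind the grasp point. The pads swing forward as they close: fully open they stand 13 mm farther back than shut.
Start: joints at [1.073, 0.313, 1.498, -0, 1.331, -0.223], TCP at [142.474, 505.304, 231.294] pointing down, gripper open.
Joint ranges: [-2.94, 2.94], [-0.97, 2.17], [0.19, 2.56], [-1.23, 4.37], [0.02, 3.11], [-2.88, 2.88]. Speed limits (rad/s): [2.39, 2.39, 3.01, 3.14, 3.14, 3.14].

### API

Orientations are given as a unit quaternion [w, x, y, z].
In Python, from rig import ctrl gives the robot as it stands. The module is installed in compiled form; this text tells all that it offers.
- The arm moves only by the tool move_arm, never from a script. Its argument "targets" is a list that holds one entry, the list of rows, each a list of 7 numbers: the opening, from 0 (shut) to 1 (fully open), then the shift along the tool's x, y, z each as a share of 150 mm, from -1 to 1, then the turn, a rotation vector about the tool's x, y, z each as a share of 60 degrees, from -1 to 1. A call has 1 to 5 rows; each row shifts and turns the commanded pose from where the row before left it, along the tool's axes as they then stand; what a row does not reach is not made up. A row lasts 1/10 s, in which the tool goes at most 50 mm and 8.59 degrees, less where a joint would pass 70% of its speed; a pose out of reach is approached as far as the arm can. A call with a number of a shift or a turn outside -1 to 1 is refused whole. A call with a gripper value outside its range is refused whole. The fingers move at their own pace and stop on an object; "force" is the grip in N (left out, the last holds). Time passes only in rows, so rows that do not move let the fingers close. It gives the time, the measured TCP pose, the force and the opening at its end, in the units of the state.
- ctrl.sense(): the state, without advancing time (a new reading comes with each control period).
- ctrl.capture(name): name is "side" or "top"; returns the picture (420x560x3 uint8, red, green, blue); there is no depth.
- ctrl.calibration(name): a dict with "camera_matrix" (3x3 intrinsics, pixels), "extrinsics" (4x4, takes a point from world to camera coordinates). Camera axes: x right, y down, z forward; pixel columns grow to the right and rows downward; lengths in mm; the calibration is good to about 2 mm. A picture is of the moment at which its call begins. calibration takes no time and is no camera call.
- ctrl.finish_job(): hands the job in, once; it reports no verdict.
Trained networks look in the newest picture that a camera, given by its name, has taken for a name from the list of things; names that differ only in an ending like _2 or _b are one class to them, and where a whole thing is asked for, a point or a joint stands for the part that bears it (a point fixed in the world has none). Each returns a list of dicts, best first, with "confidence" (0 to 1); they miss things now and then, are a little off and sometimes report something else, mostly with a low value. They report only what shows in the picture. A call takes as long as a camera call.
- ctrl.recognise(label, camera): "point" ([row, column] in pixels, amid what is visible of it).
- ctrl.cut_out(label, camera): "pixels" (420x560 bool, what is visible of it) and "point" ([row, column] in pixels, amid what is visible of it).
The state is a dict: "time_s": time; "joints": joint angles; "dq": joint speeds; "tau": joint torques, N m; "eef_pos": TCP position; "ee_rot": TCP orientation; "force": force on the tool from outside, world axes, zero at the start; "wrist_torque": the same for the moment, N m; "grip_width": opening from 0.0 (shut) to 1.0 (fully open).
Only numpy, scipy, OpenCV 4.12 (cv2) and the standard library are available. Lean on these libraries where they do the work, as an engineer would, in place of code of your own. Each camera call takes 0.05 s, during which the arm holds its last target.

## Working session

There is one attempt and no reset: what is moved stays moved. The work goes in short steps, Python scripts to look and compute and a tool call to move; the robot and the scene stay as the last step left them, time stands still between calls to the robot, and variables do not carry over. Pictures are saved under pics/ and viewed, and the job is handed in when it is done.

Besides the shell and the picture viewer there is one more tool, called after "Call:" as name([rows], argument=value, ...), one row to a line, values as JSON. move_arm: Moves the arm, as the interface text tells. Shift numbers are shares of 150 mm and turn numbers shares of 60 degrees, none past 1 either way. Its arguments: {"type":"object","properties":{"targets":{"type":"array","items":{"type":"array","items":{"type":"array","items":{"type":"number","minimum":-1,"maximum":1}}}},"force":{"type":"number"}},"required":["targets"]}

```bash
mkdir -p pics; cat > h.py <<'E'
import numpy as np, cv2
from rig import ctrl
def cal(n):
    c=ctrl.calibration(n); return np.array(c["camera_matrix"]),np.array(c["extrinsics"])
def ray(n,p):
    K,E=cal(n); r,c=p; d=np.linalg.inv(K)@[c,r,1]; R=E[:3,:3];t=E[:3,3]
    return -R.T@t, R.T@d
def onz(n,p,z):
    o,d=ray(n,p); return o+d*(z-o[2])/d[2]
def proj(n,P):
    K,E=cal(n); q=K@(E[:3,:3]@np.array(P)+E[:3,3]); return q[1]/q[2],q[0]/q[2]
E
python3 - <<'E'
from h import *
s=ctrl.sense(); print(s)
for n in("side","top"):
    im=ctrl.capture(n); cv2.imwrite(f"pics/{n}0.png",im[:,:,::-1])
    print(n,ray(n,(210,280)))
    for l in("foot","base"):
        r=ctrl.cut_out(l,n)
        for q in r: print(l,q["confidence"],q["point"],q["pixels"].sum())
        if r: np.save(f"{l}_{n}.npy",r[0]["pixels"])
E
```

```text
{'time_s': 0.0, 'joints': array([ 1.07260592e+00,  3.13458511e-01,  1.49842999e+00,  3.04916896e-05,
        1.33099106e+00, -2.23416293e-01]), 'dq': array([-0.00113264, -0.00060976, -0.00153988, -0.00039191, -0.0031411 ,
        0.00180058]), 'tau': array([-1.68190341e-03, -4.12250876e+01, -2.59744209e+01, -3.12065185e-04,
        4.05482599e-03,  1.61137058e-05]), 'eef_pos': array([142.33790705, 505.07656092, 230.73338724]), 'ee_rot': array([ 0.70027296,  0.09642252,  0.7006138 , -0.09726652]), 'force': array([-0.23984918,  0.25808022, -1.04926916]), 'wrist_torque': array([ 0.00747507, -0.02250947,  0.03614582]), 'grip_width': 1.001981400181321}
side (array([  2.33035199, 124.30916925, 844.7143512 ]), array([ 0.61580916, -0.02806702, -0.78746201]))
foot 0.56 [266.7, 234.1] 1423
base 0.78 [268.7, 408.7] 4726
top (array([ 436.79522961,  116.56830868, 1326.85411099]), array([ 0.13084709,  0.00248495, -0.99141733]))
foot 0.79 [249.3, 250.4] 1128
base 0.94 [266.0, 407.1] 3668
base 0.73 [177.0, 313.8] 994
```

View pics/side0.png

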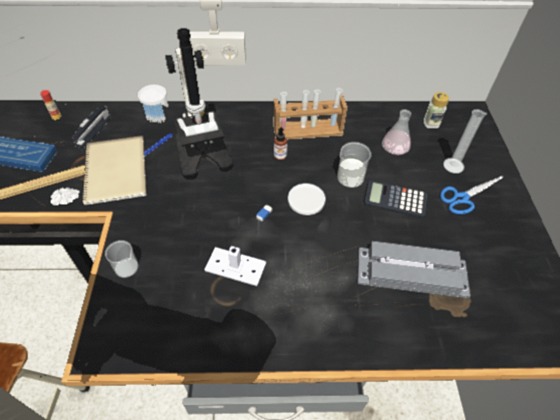

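View pics/top0.png

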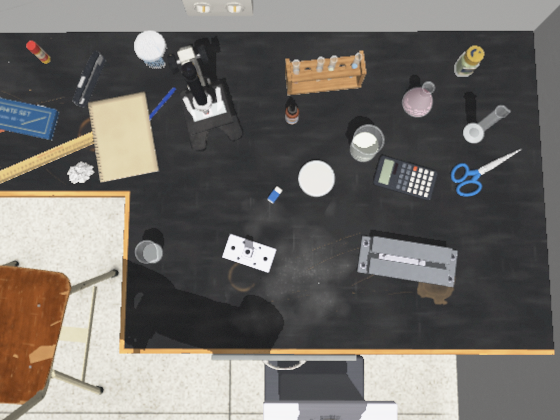

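```bash
python3 - <<'E'
from h import *
t=cv2.imread("pics/top0.png"); s=cv2.imread("pics/side0.png")
def cr(im,r0,r1,c0,c1,k,n): cv2.imwrite(n,cv2.resize(im[r0:r1,c0:c1],None,fx=k,fy=k,interpolation=cv2.INTER_CUBIC))
a=cv2.resize(t[225:285,210:290],(400,300),interpolation=cv2.INTER_CUBIC)
b=cv2.resize(t[225:300,350:470],(480,300),interpolation=cv2.INTER_CUBIC)[:,:400]
b=cv2.resize(t[225:300,350:470],(400,250),interpolation=cv2.INTER_CUBIC);b=np.vstack([b,np.zeros((50,400,3),np.uint8)])
c=cv2.resize(s[235:295,195:275],(400,300),interpolation=cv2.INTER_CUBIC)
d=cv2.resize(s[235:310,350:470],(400,250),interpolation=cv2.INTER_CUBIC);d=np.vstack([d,np.zeros((50,400,3),np.uint8)])
cv2.imwrite("pics/crops0.png",np.vstack([np.hstack([a,b]),np.hstack([c,d])]))
for o in("foot","base"):
  for n in("top","side"):
    m=np.load(f"{o}_{n}.npy").astype(np.uint8)
    c,_=cv2.findContours(m,0,1); c=max(c,key=cv2.contourArea); r=cv2.minAreaRect(c)
    print(o,n,r,[onz(n,(p[1],p[0]),6 if o=="foot" else 40).round(1)[:2] for p in cv2.boxPoints(r)])
print(proj("top",[142,505,231]),proj("top",[0,0,0]),proj("top",[0,0,300]))
E
```

```text
foot top ((248.7526092529297, 253.15081787109375), (48.08128356933594, 24.58578109741211), 17.447187423706055) [array([492.8, 262.2]), array([550.7, 244.8]), array([515.1, 131.3]), array([457.7, 149.2])]
foot side ((235.4060516357422, 263.6342468261719), (56.37229919433594, 30.880413055419922), 16.557069778442383) [array([492.8, 263.7]), array([570.3, 250. ]), array([525.8, 126.8]), array([452.2, 145.9])]
base top ((407.3661804199219, 261.07415771484375), (98.7679672241211, 39.25345993041992), 8.583621978759766) [array([454.9, -60.4]), array([547.7, -76.2]), array([ 512.3, -308.9]), array([ 420.4, -291.1])]
base side ((414.4307861328125, 268.5538635253906), (114.85616302490234, 44.65250015258789), 7.125016689300537) [array([438.1, -53.7]), array([547.9, -79.8]), array([ 508., -323.]), array([ 402.8, -280.7])]
(np.float64(432.0354917256704), np.float64(83.40548203604092)) (np.float64(468.4460655203383), np.float64(331.02833675936057)) (np.float64(526.6088552896687), np.float64(346.4216865008516))
```

View pics/crops0.png

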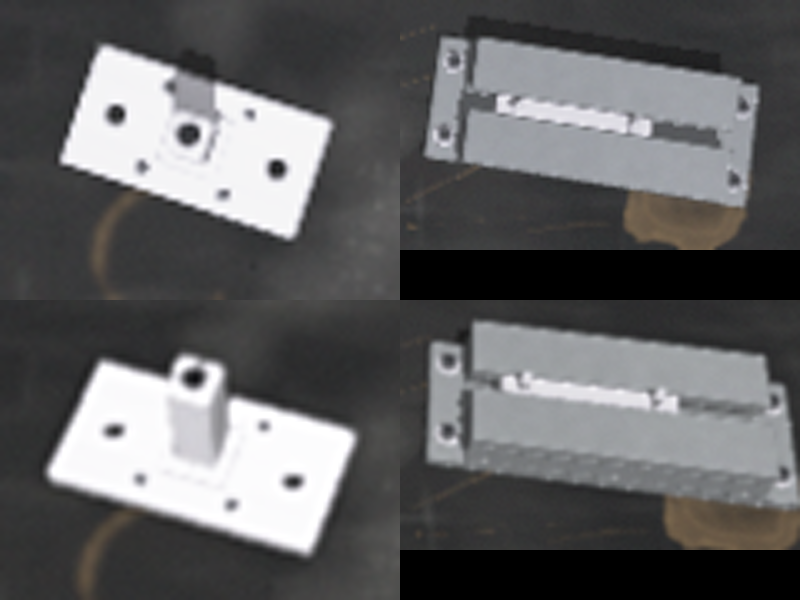

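```bash
python3 - <<'E'
from h import *
t=cv2.imread("pics/top0.png"); s=cv2.imread("pics/side0.png")
a=cv2.resize(t[230:292,352:464],None,fx=7,fy=7,interpolation=cv2.INTER_CUBIC)
cv2.imwrite("pics/bt.png",a)
a=cv2.resize(s[236:300,354:474],None,fx=6.5,fy=6.5,interpolation=cv2.INTER_CUBIC)
cv2.imwrite("pics/bs.png",a)
from scipy.optimize import least_squares
O={"top":[((100,44),6),((332,122),6),((295,240),6),((62,163),6),((115,113),6),((277,168),6),((188,134),66)],
}
# local x/y  : y axis dir towards image left(+y world); corner order: up-left,up-right,low-right,low-left
L=[(30,60,6),(30,-60,6),(-30,-60,6),(-30,60,6),(0,42,6),(0,-42,6),(0,0,66)]
P={"top":[(100,44),(332,122),(295,240),(62,163),(115,113),(277,168),(188,134)],
"side":[(100,60),(357,131),(312,247),(50,170),(114,130),(293,182),(193,77)]}
off={"top":(210,225),"side":(195,235)}
def res(q,ns):
    c,s_=np.cos(q[2]),np.sin(q[2]); o=[]
    for n in ns:
        for l,p in zip(L,P[n]):
            r,cc=proj(n,[q[0]+c*l[0]-s_*l[1],q[1]+s_*l[0]+c*l[1],l[2]])
            o+=[cc-((p[0]+.5)/5-.5+off[n][0]), r-((p[1]+.5)/5-.5+off[n][1])]
    return np.array(o)
for ns in(["top"],["side"],["top","side"]):
    f=least_squares(res,[500,195,0.3],args=(ns,)); print(ns,f.x,np.abs(f.fun).max(), f.fun.round(1))
E
```

```text
['top'] [ 5.04656849e+02  1.96425146e+02 -3.17386729e-01] 0.41097342349087285 [ 0.2  0.3 -0.1 -0.1 -0.4 -0.4 -0.1 -0.4  0.2  0.3  0.1  0.   0.2  0.2]
['side'] [ 5.05537311e+02  1.96255642e+02 -3.23680512e-01] 0.8492334275632061 [ 0.5  0.5 -0.5  0.3 -0.4  0.  -0.   0.5  0.1 -0.6  0.1 -0.8  0.3  0.2]
['top', 'side'] [ 5.05082580e+02  1.96318965e+02 -3.20555699e-01] 0.7285325098893907 [ 0.3  0.1 -0.1 -0.2 -0.4 -0.5 -0.1 -0.6  0.2  0.1  0.1 -0.1  0.2 -0.
  0.4  0.7 -0.6  0.4 -0.3  0.2 -0.1  0.7  0.  -0.4  0.1 -0.7  0.2  0.4]
```

View pics/bt.png

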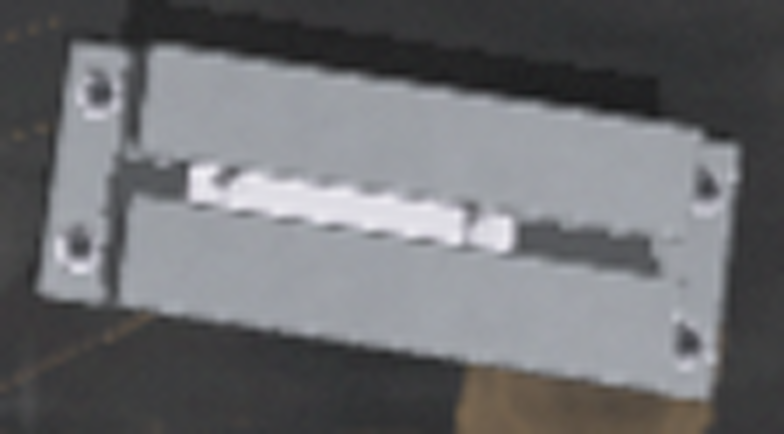

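View pics/bs.png

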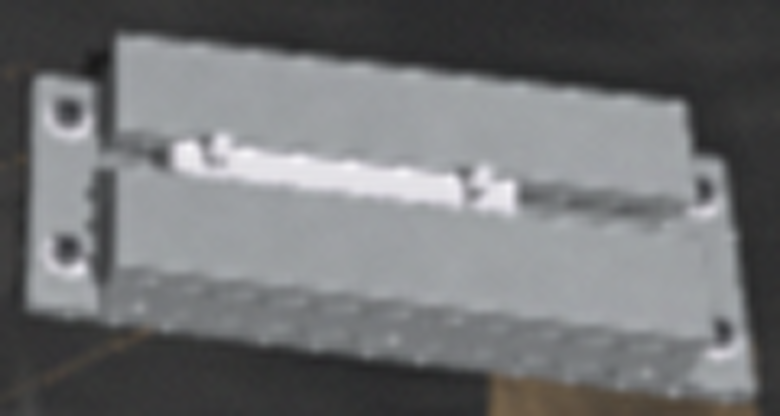

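```bash
cat > fb.py <<'E'
from h import *
from scipy.optimize import least_squares
# q: x,y,yaw,w(ear half width),m(bar mid),h(bar half)
def L(q):
    w,m,h=q[3:]
    return [(45,95,40),(-45,95,40),(45,-95,40),(-45,-95,40),(w,118,17),(-w,118,17),(-w,-118,17),(w,-118,17),(0,m+h,38),(0,m-h,38)]
P={"top":[(148,45),(120,298),None,None,(70,40),(38,295),(715,402),(742,145),(188,183),(515,232)],
"side":[(116,34),(113,268),(688,100),(712,341),(33,75),(27,305),(755,395),(725,158),(172,156),(516,197)]}
off={"top":(352,230),"side":(354,236)}; k={"top":7,"side":6.5}
def res(q,ns):
    c,s=np.cos(q[2]),np.sin(q[2]); o=[]
    for n in ns:
        for l,p in zip(L(q),P[n]):
            if p is None: continue
            r,cc=proj(n,[q[0]+c*l[0]-s*l[1],q[1]+s*l[0]+c*l[1],l[2]])
            o+=[cc-((p[0]+.5)/k[n]-.5+off[n][0]), r-((p[1]+.5)/k[n]-.5+off[n][1])]
    return np.array(o)
if __name__=="__main__":
  for ns in(["top"],["side"],["top","side"]):
    f=least_squares(res,[485,-185,-0.17,45,0,55],args=(ns,)); print(ns,f.x.round(3), f.fun.round(1))
  q=f.x
  c,s=np.cos(q[2]),np.sin(q[2])
  for n in("top","side"):
    im=cv2.imread(f"pics/{n}0.png"); o=off[n]; 
    a=cv2.resize(im[o[1]:o[1]+62,o[0]:o[0]+118],None,fx=6,fy=6,interpolation=cv2.INTER_CUBIC)
    def pt(l):
        r,cc=proj(n,[q[0]+c*l[0]-s*l[1],q[1]+s*l[0]+c*l[1],l[2]]); return (int((cc-o[0]+.5)*6),int((r-o[1]+.5)*6))
    for x,y in((7,1),(-7,1)): cv2.line(a,pt((x,95,40)),pt((x,-95,40)),(0,255,0),1)
    cv2.polylines(a,[np.array([pt(p) for p in((45,95,40),(-45,95,40),(-45,-95,40),(45,-95,40))])],True,(0,0,255),1)
    for m in(42,-42):
        cv2.line(a,pt((0,q[4]+m,38)),pt((0,q[4]+m,50)),(255,0,0),1)
    cv2.imwrite(f"pics/ov_{n}.png",a)
  a,b=[cv2.imread(f"pics/ov_{n}.png") for n in("top","side")]
  w=min(a.shape[1],b.shape[1]); h=min(300,a.shape[0],b.shape[0])
  cv2.imwrite("pics/ov.png",np.vstack([a[:300,:w],b[:300,:w]])) 
E
python3 fb.py
```

```text
['top'] [ 4.85064e+02 -1.90263e+02 -1.55000e-01  4.47730e+01  1.89070e+01
  5.61510e+01] [ 0.1 -0.3 -0.9  0.8  0.3 -0.1 -0.1 -0.2  0.2 -0.2  0.5 -0.2  0.  -0.1
 -0.   0.2]
['side'] [ 4.82675e+02 -1.89271e+02 -1.55000e-01  4.52570e+01  1.89140e+01
  5.58230e+01] [-0.7  0.7 -0.5  0.3 -0.8  1.   0.5  0.6 -0.  -1.2 -0.1 -1.3  1.3 -0.9
  0.6 -1.2 -0.1  0.8 -0.1  1. ]
['top', 'side'] [ 4.83779e+02 -1.89769e+02 -1.56000e-01  4.50640e+01  1.88910e+01
  5.59780e+01] [-0.1  0.2 -1.1  1.3  0.2  0.2 -0.3  0.4 -0.1  0.5  0.3  0.3 -0.1  0.4
 -0.3  0.7 -0.5  0.2 -0.4 -0.3 -0.7  0.6  0.6  0.2  0.1 -1.6  0.  -1.9
  1.3 -1.4  0.7 -1.5 -0.   0.4  0.1  0.5]
```

```bash
cat pics/ov.png >/dev/null; python3 -c "
import cv2;print(cv2.imread('pics/ov.png').shape)"
```

```text
(600, 708, 3)
```

View pics/ov.png

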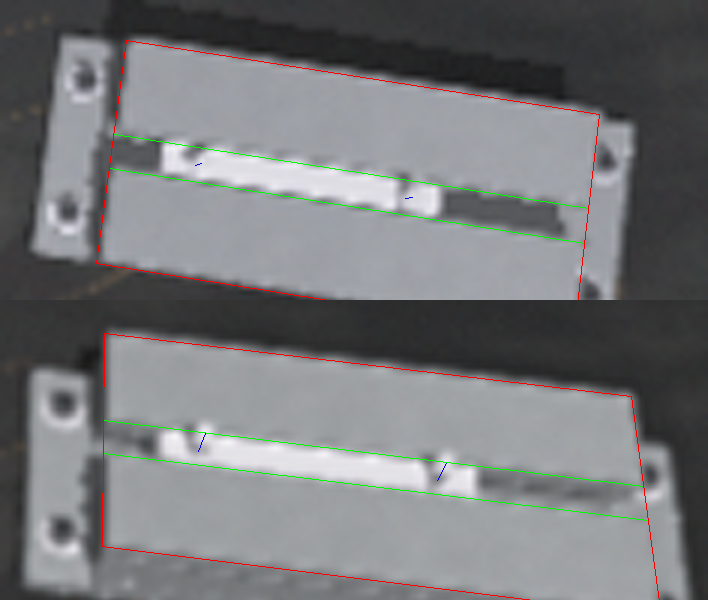

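```bash
cat >> h.py <<'E'
from scipy.spatial.transform import Rotation as Ro
def to(target,jaw,down=True):
    """print shift shares (after turn) and turn shares; jaw = world angle of tool y (mod pi)"""
    s=ctrl.sense(); p=s["eef_pos"]; q=s["ee_rot"]; R=Ro.from_quat([q[1],q[2],q[3],q[0]])
    A=R.as_matrix(); a=np.arctan2(A[1,1],A[0,1])
    d=(jaw-a+np.pi/2)%np.pi-np.pi/2
    y=np.array([np.cos(a+d),np.sin(a+d),0]); x=np.array([0,0,-1.]); B=np.column_stack([x,y,np.cross(x,y)])
    rv=(R.inv()*Ro.from_matrix(B)).as_rotvec()
    print("t",round(s["time_s"],2),"pos",p.round(2),"x-axis",A[:,0].round(4),"jaw",round(a,4),"F",s["force"].round(1),"M",s["wrist_torque"].round(2),"grip",round(float(s["grip_width"]),3))
    print("turn share",(np.degrees(rv)/60).round(4),"shift after turn",(B.T@(np.array(target)-p)/150).round(4),"j",s["joints"].round(2))
    return B
E
python3 - <<'E'
from h import *
B=to([505,196.3,120],np.pi/2-0.3195); print(B)
for z in (0,):
  print(ctrl.recognise("eraser","top"),ctrl.recognise("petri_dish","top"))
E
```

```text
t 0.3 pos [142.44 505.25 231.12] x-axis [-2.e-04 -3.e-04 -1.e+00] jaw 1.296 F [-0.6  0.4 -0.4] M [0.02 0.04 0.06] grip 0.998
turn share [ 0.0427 -0.0001  0.0004] shift after turn [ 0.7408 -1.1962  2.9416] j [ 1.07  0.31  1.5  -0.    1.33 -0.22]
[[ 0.          0.3140919   0.94939258]
 [ 0.          0.94939258 -0.3140919 ]
 [-1.          0.          0.        ]]
[{'point': [194.6, 270.6], 'confidence': 0.51}] [{'point': [177.9, 317.2], 'confidence': 0.9}, {'point': [250.3, 247.0], 'confidence': 0.3}]
```

Call:
move_arm([
  [[1, 0, -0.12, 0.29, 0.0427, 0, 0], [1, 0, -0.12, 0.295, 0, 0, 0], [1, 0, -0.12, 0.295, 0, 0, 0], [1, 0, -0.12, 0.295, 0, 0, 0], [1, 0, -0.12, 0.295, 0, 0, 0]],
])

```text
time_s: 0.9
eef_pos: [326.0, 350.8, 231.5]
ee_rot: [0.698, 0.113, 0.698, -0.112]
force: [0.3, 1.3, -0.6]
grip_width: 1.003
```

Call:
move_arm([
  [[1, 0, -0.12, 0.295, 0, 0, 0], [1, 0, -0.12, 0.295, 0, 0, 0], [1, 0, -0.12, 0.295, 0, 0, 0], [1, 0, -0.12, 0.295, 0, 0, 0], [1, 0.2, -0.116, 0.29, 0, 0, 0]],
])

```text
time_s: 1.4
eef_pos: [505.5, 199.6, 206.9]
ee_rot: [0.7, 0.114, 0.696, -0.112]
force: [0.7, -0.5, -0.8]
grip_width: 1.0
```

Call:
move_arm([
  [[1, 0.2, 0, 0, 0, 0, 0], [1, 0.1, 0, 0, 0, 0, 0], [1, 0, 0, 0, 0, 0, 0]],
])

```text
time_s: 1.7
eef_pos: [501.6, 200.7, 157.2]
ee_rot: [0.697, 0.112, 0.7, -0.113]
force: [-0.4, 0.6, 0.3]
grip_width: 0.999
```

```bash
python3 - <<'E'
from h import *
to([505,196.3,28],np.pi/2-0.3195)
for n in("top","side"): cv2.imwrite(f"pics/{n}1.png",ctrl.capture(n)[:,:,::-1])
t=cv2.imread("pics/top1.png")[190:310,170:330]; s=cv2.imread("pics/side1.png")[190:310,150:310]
cv2.imwrite("pics/c1.png",np.hstack([cv2.resize(t,(400,300)),cv2.resize(s,(400,300))]))
E
```

```text
t 1.7 pos [501.63 200.68 157.25] x-axis [-4.4e-03 -7.0e-04 -1.0e+00] jaw 1.2507 F [-0.4  0.6  0.3] M [-0.01 -0.11 -0.01] grip 0.999
turn share [-0.0006 -0.0037  0.002 ] shift after turn [ 0.8616 -0.0207  0.0305] j [ 0.16  0.42  1.55 -0.    1.18 -1.09]
```

View pics/c1.png

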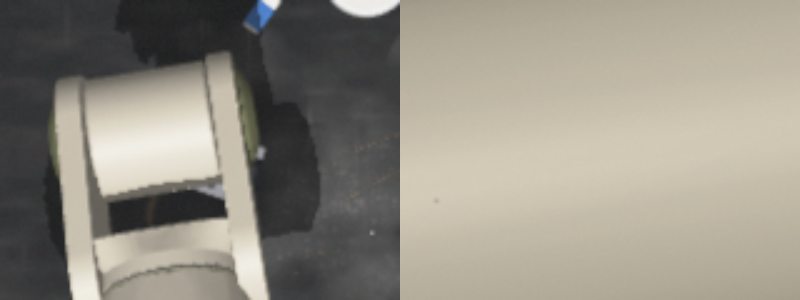

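Call:
move_arm([
  [[1, 0, -0.02, 0.02, 0, 0, 0], [1, 0.25, 0, 0, 0, 0, 0], [1, 0.25, 0, 0, 0, 0, 0], [1, 0, 0, 0, 0, 0, 0], [1, 0, 0, 0, 0, 0, 0]],
])

```text
time_s: 2.3
eef_pos: [505.1, 197.4, 85.8]
ee_rot: [0.699, 0.113, 0.698, -0.112]
force: [0.8, -0.1, 1.3]
grip_width: 0.997
```

```bash
python3 - <<'E'
from h import *
to([505,196.3,28],np.pi/2-0.3195)
E
```

```text
t 2.3 pos [505.12 197.45  85.82] x-axis [ 1.3e-03  2.0e-04 -1.0e+00] jaw 1.2515 F [ 0.8 -0.1  1.3] M [ 0.06  0.05 -0.04] grip 0.997
turn share [ 0.0002  0.0012 -0.0006] shift after turn [ 0.3855 -0.0075  0.0017] j [ 0.16  0.51  1.62 -0.    1.01 -1.09]
```

Call:
move_arm([
  [[1, 0.2, -0.007, 0.002, 0, 0, 0], [1, 0.18, 0, 0, 0, 0, 0], [1, 0, 0, 0, 0, 0, 0]],
])

```text
time_s: 2.6
eef_pos: [504.1, 196.2, 27.1]
ee_rot: [0.698, 0.112, 0.699, -0.113]
force: [-0.3, 0.5, -0.1]
grip_width: 0.996
```

Call:
move_arm([
  [[0, 0, 0, 0, 0, 0, 0], [0, 0, 0, 0, 0, 0, 0], [0, 0, 0, 0, 0, 0, 0], [0, 0, 0, 0, 0, 0, 0], [0, 0, 0, 0, 0, 0, 0]],
], force=60)

```text
time_s: 3.1
eef_pos: [504.9, 196.4, 28.2]
ee_rot: [0.699, 0.113, 0.698, -0.112]
force: [0.1, 0.8, 8.0]
grip_width: 0.228
```

Call:
move_arm([
  [[0, 0, 0, 0, 0, 0, 0], [0, 0, 0, 0, 0, 0, 0], [0, 0, 0, 0, 0, 0, 0]],
])

```text
time_s: 3.4
eef_pos: [504.9, 196.4, 28.2]
ee_rot: [0.699, 0.113, 0.698, -0.112]
force: [-0.7, 0.5, 5.9]
grip_width: 0.226
```

```bash
python3 - <<'E'
from h import *
to([505,196.3,28],np.pi/2-0.3195)
E
```

```text
t 3.4 pos [504.89 196.41  28.18] x-axis [ 1.5e-03  3.0e-04 -1.0e+00] jaw 1.2514 F [-0.7  0.5  5.9] M [ 0.02  0.08 -0.03] grip 0.226
turn share [ 0.0001  0.0012 -0.0007] shift after turn [ 0.0012 -0.0005  0.0009] j [ 0.15  0.59  1.66  0.    0.88 -1.1 ]
```

Call:
move_arm([
  [[0, 0, 0, 0, 0, 0, 0], [0, -0.1, 0, 0, 0, 0, 0], [0, -0.25, 0, 0, 0, 0, 0], [0, -0.25, 0, 0, 0, 0, 0], [0, 0, 0, 0, 0, 0, 0]],
], force=80)

```text
time_s: 3.9
eef_pos: [506.4, 196.7, 121.8]
ee_rot: [0.701, 0.113, 0.695, -0.112]
force: [0.0, -0.2, -2.6]
grip_width: 0.219
```

Call:
move_arm([
  [[0, 0, 0, 0, -0.08, 0, 0], [0, 0, 0, 0, -0.076, 0, 0], [0, 0, 0, 0, 0, 0, 0]],
])

```text
time_s: 4.2
eef_pos: [503.8, 196.1, 116.3]
ee_rot: [0.704, 0.055, 0.706, -0.055]
force: [-0.4, 0.8, -3.3]
grip_width: 0.223
```

```bash
python3 - <<'E'
from h import *
to([487.1,-171.1,118],np.pi/2-0.1555)
E
```

```text
t 4.2 pos [503.77 196.15 116.25] x-axis [-2.e-03 -3.e-04 -1.e+00] jaw 1.4153 F [-0.4  0.8 -3.3] M [ 0.01 -0.03 -0.01] grip 0.223
turn share [-0.     -0.0018  0.0006] shift after turn [-0.0117 -2.436   0.2694] j [ 0.15  0.46  1.6  -0.    1.08 -1.26]
```

Call:
move_arm([
  [[0, 0, -0.15, 0.03, 0, 0, 0], [0, 0, -0.27, 0.03, 0, 0, 0], [0, 0, -0.27, 0.03, 0, 0, 0], [0, 0, -0.27, 0.03, 0, 0, 0], [0, 0, -0.27, 0.03, 0, 0, 0]],
])

```text
time_s: 4.7
eef_pos: [497.2, 9.0, 116.7]
ee_rot: [0.704, 0.056, 0.705, -0.056]
force: [0.0, -0.2, -2.8]
grip_width: 0.222
```

Call:
move_arm([
  [[0, 0, -0.27, 0.03, 0, 0, 0], [0, 0, -0.27, 0.03, 0, 0, 0], [0, 0, -0.27, 0.03, 0, 0, 0], [0, 0, -0.27, 0.03, 0, 0, 0], [0, 0, -0.12, 0, 0, 0, 0]],
])

```text
time_s: 5.2
eef_pos: [487.1, -173.1, 116.6]
ee_rot: [0.705, 0.057, 0.705, -0.057]
force: [0.2, 1.2, -3.0]
grip_width: 0.225
```

Call:
move_arm([
  [[0, 0, 0, 0, 0, 0, 0], [0, 0, 0, 0, 0, 0, 0], [0, 0, 0, 0, 0, 0, 0]],
])

```text
time_s: 5.5
eef_pos: [487.6, -169.0, 117.0]
ee_rot: [0.705, 0.055, 0.705, -0.055]
force: [-0.9, -0.1, -3.0]
grip_width: 0.219
```

```bash
python3 - <<'E'
from h import *
to([487.1,-171.1,118],np.pi/2-0.1555)
for n in("top","side"): cv2.imwrite(f"pics/{n}2.png",ctrl.capture(n)[:,:,::-1])
t=cv2.imread("pics/top2.png")[210:330,330:490]; s=cv2.imread("pics/side2.png")[210:330,330:490]
cv2.imwrite("pics/c2.png",np.hstack([cv2.resize(t,(400,300)),cv2.resize(s,(400,300))]))
E
```

```text
t 5.5 pos [ 487.64 -169.02  117.01] x-axis [-6.e-04  6.e-04 -1.e+00] jaw 1.4149 F [-0.9 -0.1 -3. ] M [ 0.01 -0.04  0.03] grip 0.219
turn share [-0.0004 -0.0007 -0.0005] shift after turn [-0.0066 -0.0143 -0.0014] j [-0.56  0.41  1.67  0.    1.05 -1.98]
```

View pics/c2.png

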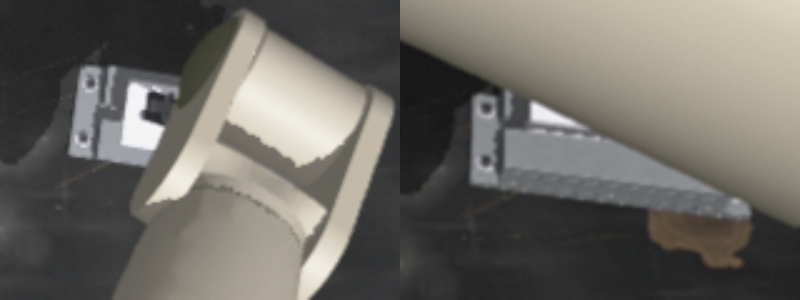

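Call:
move_arm([
  [[0, 0.1, -0.014, -0.001, 0, 0, 0], [0, 0.12, 0, 0, 0, 0, 0], [0, 0, 0, 0, 0, 0, 0], [0, 0, 0, 0, 0, 0, 0]],
])

```text
time_s: 6.0
eef_pos: [487.4, -171.7, 84.7]
ee_rot: [0.705, 0.055, 0.705, -0.055]
force: [0.3, -0.2, -2.2]
grip_width: 0.226
```

```bash
python3 - <<'E'
from h import *
to([487.1,-171.1,78.2],np.pi/2-0.1555)
E
```

```text
t 6.0 pos [ 487.41 -171.75   84.72] x-axis [-1.e-04  0.e+00 -1.e+00] jaw 1.4152 F [ 0.3 -0.2 -2.2] M [ 0.07 -0.04 -0.02] grip 0.226
turn share [-0.0001 -0.0001 -0.    ] shift after turn [ 0.0435  0.0039 -0.0027] j [-0.57  0.46  1.7  -0.    0.98 -1.98]
```

Go down in small steps to find contact.

Call:
move_arm([
  [[0, 0.02, 0.003, -0.002, 0, 0, 0], [0, 0.015, 0, 0, 0, 0, 0], [0, 0.005, 0, 0, 0, 0, 0]],
])

```text
time_s: 6.3
eef_pos: [487.0, -171.6, 78.4]
ee_rot: [0.705, 0.055, 0.705, -0.055]
force: [0.1, 1.1, -3.4]
grip_width: 0.223
```

Call:
move_arm([
  [[0, 0.007, 0, 0, 0, 0, 0], [0, 0, 0, 0, 0, 0, 0]],
])

```text
time_s: 6.5
eef_pos: [487.0, -171.7, 77.3]
ee_rot: [0.705, 0.055, 0.705, -0.055]
force: [-0.2, 0.8, -2.8]
grip_width: 0.226
```

Call:
move_arm([
  [[0, 0.007, 0, 0, 0, 0, 0], [0, 0, 0, 0, 0, 0, 0]],
])

```text
time_s: 6.7
eef_pos: [487.0, -171.7, 76.2]
ee_rot: [0.705, 0.055, 0.705, -0.055]
force: [-0.1, 0.2, -3.7]
grip_width: 0.227
```

Call:
move_arm([
  [[0, 0.007, 0, 0, 0, 0, 0], [0, 0, 0, 0, 0, 0, 0]],
])

```text
time_s: 6.9
eef_pos: [486.9, -171.6, 75.1]
ee_rot: [0.705, 0.055, 0.705, -0.055]
force: [0.1, -0.7, -2.4]
grip_width: 0.224
```

Call:
move_arm([
  [[0, 0.007, 0, 0, 0, 0, 0], [0, 0, 0, 0, 0, 0, 0]],
])

```text
time_s: 7.1
eef_pos: [487.0, -171.6, 74.0]
ee_rot: [0.705, 0.055, 0.705, -0.055]
force: [0.0, 0.3, -2.5]
grip_width: 0.228
```

Call:
move_arm([
  [[0, 0.007, 0, 0, 0, 0, 0], [0, 0, 0, 0, 0, 0, 0]],
])

```text
time_s: 7.3
eef_pos: [486.9, -171.6, 73.0]
ee_rot: [0.705, 0.055, 0.705, -0.055]
force: [1.4, -0.4, -3.0]
grip_width: 0.227
```

Call:
move_arm([
  [[0, 0.007, 0, 0, 0, 0, 0], [0, 0.007, 0, 0, 0, 0, 0], [0, 0, 0, 0, 0, 0, 0]],
])

```text
time_s: 7.6
eef_pos: [487.0, -171.6, 70.8]
ee_rot: [0.705, 0.055, 0.705, -0.055]
force: [0.3, -0.4, -3.0]
grip_width: 0.223
```

Call:
move_arm([
  [[0, 0.007, 0, 0, 0, 0, 0], [0, 0.004, 0, 0, 0, 0, 0], [0, 0, 0, 0, 0, 0, 0]],
])

```text
time_s: 7.9
eef_pos: [487.0, -171.7, 69.2]
ee_rot: [0.705, 0.055, 0.705, -0.055]
force: [0.8, -0.0, -3.6]
grip_width: 0.226
```

Call:
move_arm([
  [[0, 0.004, 0, 0, 0, 0, 0], [0, 0, 0, 0, 0, 0, 0]],
])

```text
time_s: 8.1
eef_pos: [487.0, -171.7, 68.7]
ee_rot: [0.705, 0.055, 0.705, -0.055]
force: [-0.5, -0.0, -3.1]
grip_width: 0.224
```

```bash
python3 - <<'E'
from h import *
to([487.1,-171.1,68.2],np.pi/2-0.1555)
E
```

```text
t 8.1 pos [ 486.97 -171.66   68.68] x-axis [-1.e-04  0.e+00 -1.e+00] jaw 1.4147 F [-0.5 -0.  -3.1] M [-0.03 -0.01  0.04] grip 0.224
turn share [-0.0006 -0.0001 -0.    ] shift after turn [0.0032 0.0038 0.0002] j [-0.57  0.49  1.71 -0.    0.94 -1.98]
```

Apparently in the holes. Down to base contact.

Call:
move_arm([
  [[0, 0.004, 0, 0, 0, 0, 0], [0, 0, 0, 0, 0, 0, 0]],
])

```text
time_s: 8.3
eef_pos: [487.0, -171.7, 68.3]
ee_rot: [0.705, 0.055, 0.705, -0.055]
force: [-1.0, 1.1, -0.7]
grip_width: 0.224
```

Call:
move_arm([
  [[0, 0.003, 0, 0, 0, 0, 0], [0, 0, 0, 0, 0, 0, 0]],
])

```text
time_s: 8.5
eef_pos: [487.0, -171.7, 68.2]
ee_rot: [0.705, 0.055, 0.705, -0.055]
force: [-3.5, 1.1, 4.4]
grip_width: 0.223
```

Call:
move_arm([
  [[0.3, 0, 0, 0, 0, 0, 0], [0.7, 0, 0, 0, 0, 0, 0], [1, 0, 0, 0, 0, 0, 0], [1, 0, 0, 0, 0, 0, 0], [1, 0, 0, 0, 0, 0, 0]],
])

```text
time_s: 9.0
eef_pos: [487.0, -171.7, 67.7]
ee_rot: [0.705, 0.055, 0.705, -0.055]
force: [0.2, 0.2, -0.6]
grip_width: 0.955
```

Call:
move_arm([
  [[1, -0.1, 0, 0, 0, 0, 0], [1, -0.3, 0, 0, 0, 0, 0], [1, -0.3, 0, 0, 0, 0, 0], [1, -0.3, 0, 0, 0, 0, 0], [1, 0, 0, 0, 0, 0, 0]],
])

```text
time_s: 9.5
eef_pos: [488.9, -172.7, 223.5]
ee_rot: [0.708, 0.053, 0.702, -0.057]
force: [0.0, -0.1, -0.2]
grip_width: 1.001
```

Call:
move_arm([
  [[1, 0, 0.27, 0, 0, 0, 0], [1, 0, 0.27, 0, 0, 0, 0], [1, 0, 0.27, 0, 0, 0, 0], [1, 0, 0.27, 0, 0, 0, 0], [1, 0, 0.27, 0, 0, 0, 0]],
])

```text
time_s: 10.0
eef_pos: [518.3, 30.0, 217.1]
ee_rot: [0.705, 0.055, 0.705, -0.055]
force: [0.5, -0.8, 0.1]
grip_width: 0.998
```

Call:
move_arm([
  [[1, 0, 0.27, 0, 0, 0, 0], [1, 0, 0.27, 0, 0, 0, 0], [1, 0, 0.27, 0, 0, 0, 0], [1, 0, 0.2, 0, 0, 0, 0], [1, 0, 0, 0, 0, 0, 0]],
])

```text
time_s: 10.5
eef_pos: [541.7, 181.1, 216.6]
ee_rot: [0.705, 0.054, 0.705, -0.054]
force: [-0.3, -0.7, -1.0]
grip_width: 1.0
```

```bash
python3 - <<'E'
from h import *
to([487.1,-171.1,68.2],np.pi/2-0.1555)
for n in("top","side"): cv2.imwrite(f"pics/{n}3.png",ctrl.capture(n)[:,:,::-1])
t=cv2.imread("pics/top3.png")[220:295,355:470]; s=cv2.imread("pics/side3.png")[225:300,355:470]
k=5
a=np.vstack([cv2.resize(i,None,fx=4,fy=4,interpolation=cv2.INTER_CUBIC) for i in(t,s)])
cv2.imwrite("pics/c3.png",a)
E
```

```text
t 10.5 pos [541.72 181.12 216.61] x-axis [-1.e-03  5.e-04 -1.e+00] jaw 1.4185 F [-0.3 -0.7 -1. ] M [0.01 0.02 0.04] grip 1.0
turn share [ 0.003  -0.0011 -0.0003] shift after turn [ 0.9894 -2.3762  0.0039] j [ 0.12  0.43  1.38  0.    1.34 -1.3 ]
```

View pics/c3.png

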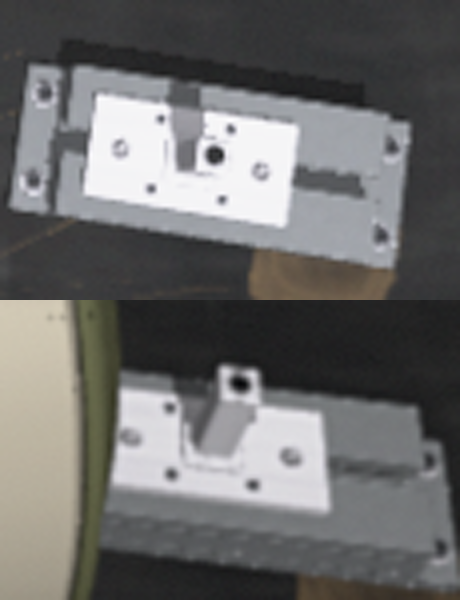

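View pics/side3.png

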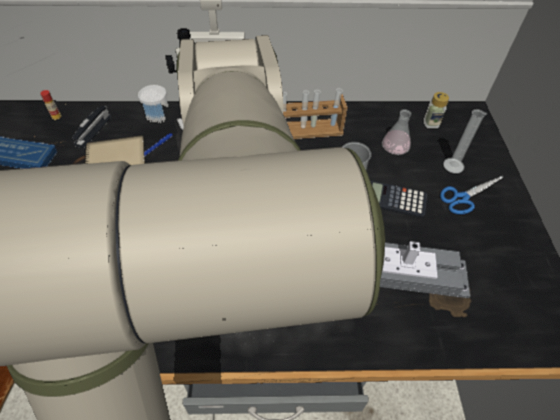

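```bash
python3 - <<'E'
from h import *
b=np.array([484.4,-189.9]);a=-0.1555
for p,z in [((95,95),46),((298,124),46),((289,228),46),((83,195),46),((120,149),46),((261,171),46),((214,155),106)]:
    w=onz("top",((p[1]+.5)/4-.5+220,(p[0]+.5)/4-.5+355),z)[:2]-b
    print(p,(np.array([[np.cos(a),np.sin(a)],[-np.sin(a),np.cos(a)]])@w).round(1))
print(ctrl.sense()["dq"].round(3))
ctrl.finish_job()
E
```

```text
(95, 95) [28.9 80.2]
(298, 124) [ 30.6 -41.3]
(289, 228) [-31.3 -43.4]
(83, 195) [-31.   79.4]
(120, 149) [-0.6 61.3]
(261, 171) [ -0.6 -23. ]
(214, 155) [-0.1 19.3]
[-0.031 -0.015  0.009 -0.001  0.003 -0.004]
the job is handed in; nothing more can be done
```

The foot is on the base with both studs through its holes. I released it, moved the arm clear and handed the job in at about 10.5 s; the hand-in gave no verdict.

- **Finding the studs:** the bar in the slot showed in both pictures and put the stud midpoint about +19 mm along y. I lowered the foot slowly, straight onto that spot. It dropped over the studs first time, so I did not need to slide along the slot to feel for them.
- **Seating:** the first contact came at the base's top face. The wrist force there was about 4 N upwards, about 7 N more than when the foot hung free, so well under 80 N.
- **Final check, top picture:** both studs show inside the holes. Measured in the base frame, the post axis is about 0 mm off the slot line and 19 mm along it. The plate's long edges are within about 0.015 rad of the slot.
- **Not fully checked:**
  - In the last side picture the arm hid the left end of the plate, so tilt was judged from the contact height and the visible part only.
  - The bystanders' positions were not re-measured. The arm's path stayed away from the ones I located.
  - The side camera's base fit differed from the top camera's by about 2 mm; I used a value between the two.

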